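# Set the grinding stop and lock it

## Task

Set the bench stop: with the lock ring still loose, turn the big round knob, which has an upright post to push it by, clockwise until its pointer stands in line with the marker block on the dial's rim, and let it rest there. Then turn the lock ring on top of the knob, which has a lever, clockwise until it is fully tight on its end stop, without dragging the knob off its setting. Do not shift the marker, and leave the loose pliers, stone and wood block where they lie.

Things in the scene. Friction and masses are not known exactly. Their poses are not given: they have to be found in the camera images.
- unit_axis (a point): Point on the upright axis shared by knob and lock ring, 70 mm above the bench, at the top of the lock ring. The unit is fixed: round grey base plate 196 mm across on short feet, bright round dial 188 mm across (top at 28 mm); on its far side (+x of this frame, to 128 mm from the axis) a block 56 mm high carries a level spindle that creeps sideways as the knob turns. z is up.
- knob_post (a point): Middle of the knob's upright post with a black freely rolling sleeve, 16 mm thick, 63 mm above the bench (post from 46 to 80 mm), 58 mm from the axis, opposite the pointer. The knob is a dark disc 140 mm across, face at 46 mm, the lock ring on its middle. Push or pinch the post: about 15 N turns the knob, which stays where it is left. The ring rides on the knob and turns with it.
- pointer_tip (a point): Tip of the knob's pointer, a small dark steel nose 8 mm wide sticking out of the knob's rim just above the dial, 84 mm from the axis, 36 mm above the bench.
- marker_line (a point): Point 84 mm from the axis in front of the middle of the marker, where the pointer tip must come. The marker is a dark steel block 16 x 10 mm, standing on the dial's rim 87 to 103 mm from the axis, its top at 44 mm (screw head to 48 mm) above the bench. It is clamped, and must not be shifted.
- knob (a joint): Angle of the knob, rad, 0 to 3.2, growing clockwise seen from above. The pointer is in line with the marker when this equals the marker's angle. It starts 0.7 to 2.5 rad short of it.
- marker (a joint): Angle of the marker on the dial, on the same scale as the knob's.
- ring_lever_end (a point): Middle of the black sleeve (16 mm thick, 64 to 78 mm from the axis) on the lock ring's lever, 58 mm above the bench, 4 mm clear of the knob's face. The lever, a level steel bar 12 mm thick, sticks out of the ring; the ring is 64 mm across, 50 to 66 mm above the bench. Tightening swings the lever clockwise away from the pointer; it stops 77 degrees short of the post.
- lock_ring (a joint): Angle of the lock ring relative to the knob, rad, growing clockwise seen from above: 0 fully loose, 1.4 fully tight on its end stop; it starts at 0 to 0.45. It takes about 4 N at the lever's end to turn and stays where it is left. Once it is on its stop, about 12 N or more at the lever's end drags the whole knob round.
- pliers: Loose pliers with black handles, 64 x 187 x 12 mm, lying on the bench; origin at the centre of the underside. Leave alone.
- stone: Loose dark dressing stone, a bar 24 x 95 x 24 mm, lying on the bench; origin at the centre of the underside. Leave alone.
- wood_block: Loose wooden block 44 x 85 x 38 mm on the bench; origin at the centre of the underside. Leave alone.

How it is judged:
On the way, in this order (a step that is already met when the one before it is completed fails the run):
1. the knob's pointer is in line with the marker (tip within 6 mm) and at rest while the lock ring is still loose (horizontal distance between pointer_tip and marker_line below 0.006 m and value of joint lock_ring below 0.9 rad and velocity of joint knob between -0.05 and 0.05 rad/s), for 0.2 s.
2. the lock ring is turned tight (within 0.07 rad of its stop) (value of joint lock_ring above 1.33 rad), for 0.2 s.
At the end, for the whole second after the job is handed in: The pointer tip is within 6 mm of the marker's line (about 4 degrees), the lock ring is within 0.07 rad of its tight stop, and the knob is at rest (horizontal distance between pointer_tip and marker_line below 0.006 m and value of joint lock_ring above 1.33 rad and velocity of joint knob between -0.05 and 0.05 rad/s); the robot touches nothing.
It fails at once if the marker is shifted by more than 4 mm (distance of marker_line from where it was at the start of the episode above 0.004 m).
It fails at once if a loose tool is shifted by more than 20 mm (distance of any of pliers, stone, wood_block from where it was at the start of the episode above 0.02 m).
It also fails if it takes over 58 s, if anything falls off the work surface, if the arm or the gripper's body presses on something with over 40 N, if the wrist force passes 120 N, or if a joint passes its speed limit or range.

## Robot

A 6-joint arm with a two-finger parallel gripper is mounted at the origin on a cart in front of the work surface, level with it; the furniture and walls round the work are solid. World frame = base frame: x ahead of the robot, y to its left, z up, the work surface at z = 0. Lengths are in m, angles in rad, forces in N, time in s.
With the tool pointing down it reaches from about 0.25 to 0.85 m from the base axis. Payload 12.5 kg.
Tool frame: the origin (TCP) lies at the very end of the fingers, on their centre line; the grasp point (between the pads) lies arm.grip_point_offset behind it (arm.grip_point_offset is the distance from the TCP to the grasp point, in m); z points along the fingers, x is the direction in which the jaws open and shut, and the axes are right-handed (so a half turn about z gives the same grasp; the last joint's range is limited). The gripper opens to 93 mm and grips with 3 to 60 N. Pads are 15 mm wide; open, the fingers measure 128 mm over their backs; the gripper's body (75 mm by 188 mm) begins 65 mm behind the grasp point.
Start: joints at [-1.289, 0.351, 1.652, -0, 1.139, -0.085], TCP at [0.197, -0.513, 0.219] pointing down, gripper open.
Joint ranges: [-2.75, 2.75], [-0.79, 2.1], [0.01, 2.65], [-1.57, 4.71], [0.07, 3.14], [-2.87, 2.87]. Speed limits (rad/s): [2.22, 2.22, 2.79, 3.14, 3.14, 3.14].

## Interface

Orientations are given as [roll, pitch, yaw] about the fixed x, y, z axes, in that order (R = Rz(yaw) Ry(pitch) Rx(roll)).
In Python, from cell import arm gives the robot as it stands.
- The arm moves only by the tool step_arm, never from a script. Its argument "rows" is text: rows parted by semicolons, each of 5 numbers parted by spaces: the shift along the tool's x, y, z in mm, then the turn about the tool's z in rad, then the finger opening in mm, from 0 to 93. A call has 1 to 20 rows; each row is the pose to reach, as a shift and turn from the pose measured when the call began, along the tool's axes at that moment; what a row does not reach only later rows make up. A row lasts 1/10 s, in which the tool goes at most 50 mm and 8.59 degrees, less where a joint would pass 70% of its speed; a pose out of reach is approached as far as the arm can. A call with a gripper value outside its range is refused whole. The fingers move at their own pace and stop on an object; "grip_force" is the grip in N (left out, the last holds). Time passes only in rows, so rows that repeat a pose let the fingers close. It gives the time, the measured TCP pose, the force and the opening at its end, in the units of the state.
- arm.read_state(): the state, without advancing time (a new reading comes with each control period).
- arm.camera(name): name is "scene" or "side" or "wrist"; returns the picture (420x560x3 uint8, blue, green, red); there is no depth.
- arm.calibration(name): a dict with "vfov" (degrees; the focal length in pixels is half the picture's height over the tangent of half this angle, whatever the lens; pixels are square), "cx", "cy" (the principal point, pixels), "T" (4x4, takes a point from camera to world coordinates); the wrist camera has in their place "mount" (4x4, takes a point from camera to tool coordinates, whose origin is the TCP and whose axes are the tool frame's). Camera axes: x right, y down, z forward; pixel columns grow to the right and rows downward; lengths in m; the calibration is good to about 2 mm. A picture is of the moment at which its call begins: read the wrist's pose just before it. calibration takes no time and is no camera call.
- arm.finish_job(): hands the job in, once; it reports no verdict.
The state is a dict: "clock": time; "q": joint angles; "joint_velocities": joint speeds; "effort": joint torques, N m; "tcp_pos": TCP position; "tcp_rot": TCP orientation; "contact_force": force on the tool from outside, world axes, zero at the start; "ft_torque": the same for the moment, N m; "grip_width": finger opening in m.
Only numpy, scipy, OpenCV 4.12 (cv2) and the standard library are available. Lean on these libraries where they do the work, as an engineer would, in place of code of your own. Each camera call takes 0.05 s, during which the arm holds its last target.

## Working session

There is one attempt and no reset: what is moved stays moved. The work goes in short steps, Python scripts to look and compute and a tool call to move; the robot and the scene stay as the last step left them, time stands still between calls to the robot, and variables do not carry over. Pictures are saved under pics/ and viewed, and the job is handed in when it is done.

Besides the shell and the picture viewer there is one more tool, called after "Emit:" as a command line: name --argument value ..., lists and objects as JSON in quotes. step_arm: Moves the arm, as the interface text tells. Its arguments: {"type":"object","properties":{"rows":{"type":"string"},"grip_force":{"type":"number"}},"required":["rows"]}

```bash
ls; mkdir -p pics
python3 - <<'E'
from cell import arm
import cv2
s=arm.read_state();print(s['clock'],s['tcp_pos'],s['tcp_rot'],s['grip_width'],arm.grip_point_offset)
for n in ['scene','side','wrist']:
    cv2.imwrite(f'pics/{n}0.png',arm.camera(n)); print(n,arm.calibration(n))
E
```

```text
pics
0.0 [ 0.19717602 -0.51308526  0.21810841] [-3.14149218e+00  1.14544154e-03 -1.20403010e+00] 0.09250617398147798 0.0188
scene {'vfov': 44.767816825387094, 'cx': 278.04669488300374, 'cy': 208.73448262050675, 'T': array([[ 0.997524  ,  0.04905679, -0.05039141,  0.71849163],
       [ 0.06969798, -0.78521193,  0.61529213, -0.6401268 ],
       [-0.00938368, -0.61728085, -0.78668691,  0.83498964],
       [ 0.        ,  0.        ,  0.        ,  1.        ]])}
side {'vfov': 47.48070097561969, 'cx': 277.4012881395754, 'cy': 202.12116710467714, 'T': array([[ 0.9986546 ,  0.04601001, -0.0239179 ,  0.69214629],
       [ 0.04730993, -0.61956375,  0.78351933, -0.75735165],
       [ 0.02123107, -0.78359674, -0.62090692,  0.64967988],
       [ 0.        ,  0.        ,  0.        ,  1.        ]])}
wrist {'vfov': 59.4407210609036, 'cx': 274.2014919773622, 'cy': 210.474063477508, 'mount': array([[ 9.99999862e-01,  3.30677065e-04,  4.07630124e-04,
         1.13068810e-03],
       [-4.36524843e-04,  9.55180168e-01,  2.96024757e-01,
        -8.37578247e-02],
       [-2.91471612e-04, -2.96024894e-01,  9.55180180e-01,
        -1.65749853e-01],
       [ 0.00000000e+00,  0.00000000e+00,  0.00000000e+00,
         1.00000000e+00]])}
```

View pics/scene0.png

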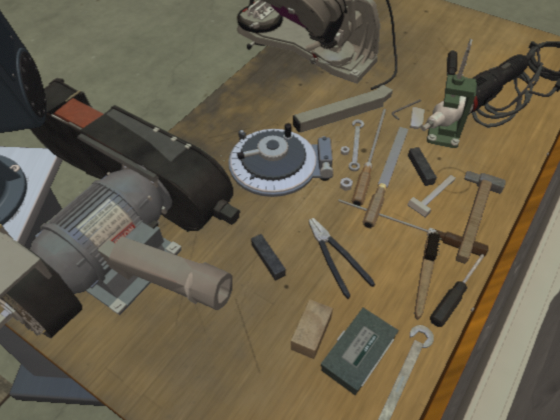

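View pics/side0.png

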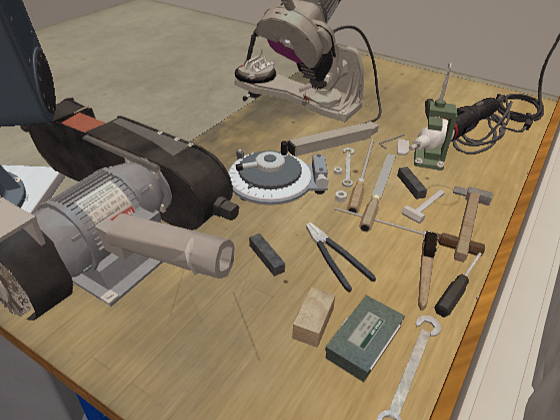

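View pics/wrist0.png

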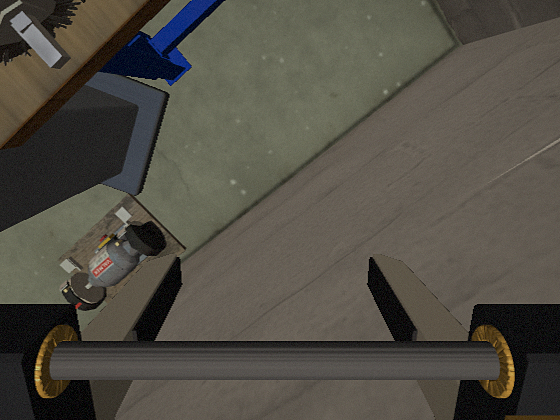

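The scene view shows the unit at about (272,160), the stone at (268,256), the pliers at (340,258) and the wood block at (312,328). Next I'll enlarge the unit.

Run:
```python
import cv2
for n,(x0,y0,x1,y1) in dict(scene=(220,110,345,205),side=(220,130,345,215)).items():
    a=cv2.imread(f'pics/{n}0.png')[y0:y1,x0:x1]
    cv2.imwrite(f'pics/{n}0c.png',cv2.resize(a,None,fx=6,fy=6,interpolation=cv2.INTER_CUBIC))
```

```text
(no output)
```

View pics/scene0c.png

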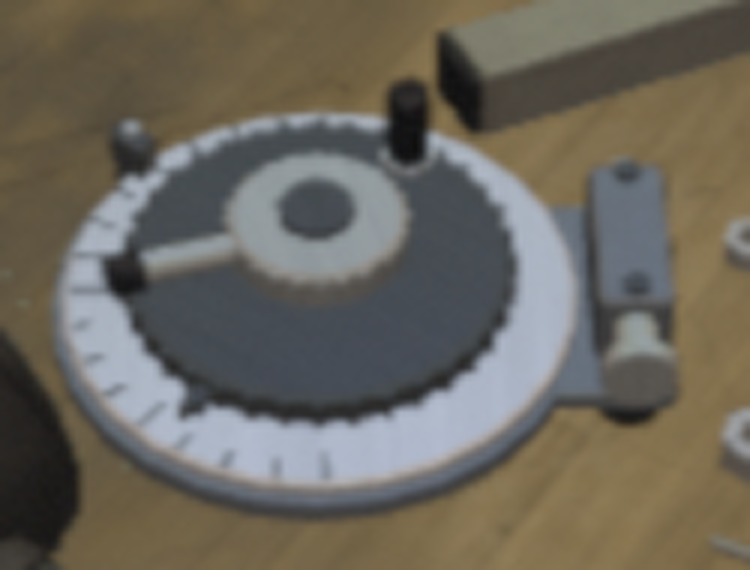

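View pics/side0c.png

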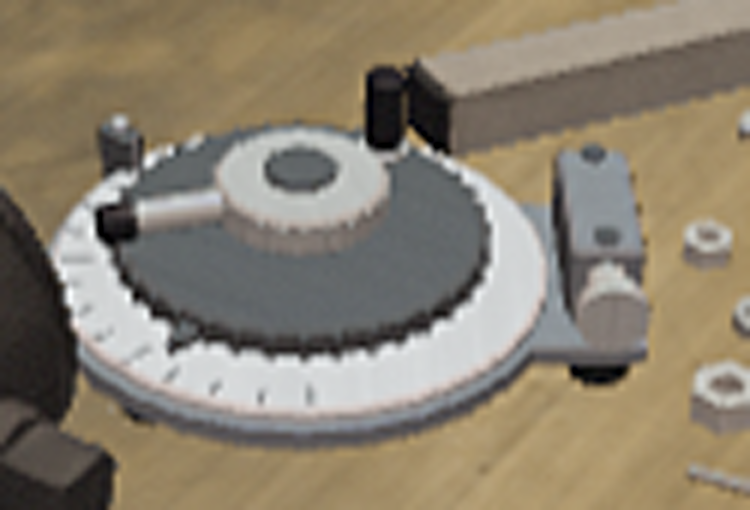

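The scene crop (6x, origin (220,110)) shows the post at (407,125), the pointer tip at (188,407), the lever sleeve at (125,270), the marker at (130,150) and the ring centre at (317,210). I'll cast rays to these from both views.

```bash
cat > h.py <<'E'
import numpy as np
from cell import arm
def ray(n,u,v,T=None):
    c=arm.calibration(n); f=210/np.tan(np.radians(c['vfov']/2))
    T=c['T'] if T is None else T
    d=T[:3,:3]@np.array([(u-c['cx'])/f,(v-c['cy'])/f,1]); return T[:3,3],d
def hit(n,u,v,z,T=None):
    o,d=ray(n,u,v,T); return (o+d*(z-o[2])/d[2])
E
python3 - <<'E'
from h import *
S=lambda x,y:(220+(x+.5)/6-.5,110+(y+.5)/6-.5)
D=lambda x,y:(220+(x+.5)/6-.5,130+(y+.5)/6-.5)
P={'scene':(S,dict(axis=(317,207,.066),dialL=(57,300,.028),dialR=(577,300,.028),dialtop=(320,112,.028),dialbot=(310,490,.028),post=(407,122,.063),posttop=(410,90,.08),postbase=(407,160,.046),ptr=(190,410,.036),mark=(130,135,.044),lever=(125,270,.058))),
'side':(D,dict(axis=(300,168,.066),post=(384,108,.063),posttop=(386,74,.08),postbase=(384,147,.046),ptr=(176,346,.036),mark=(122,125,.046),lever=(116,222,.058)))}
R={}
for n,(F,d) in P.items():
    a=None
    for k,(x,y,z) in d.items():
        p=hit(n,*F(x,y),z)
        if k=='axis':a=p
        e=p-a
        print(n,k,p.round(4),'r',np.hypot(*e[:2]).round(4),'ang',np.degrees(np.arctan2(e[1],e[0])).round(1))
E
```

```text
scene axis [0.6451 0.1351 0.066 ] r 0.0 ang 0.0
scene dialL [0.5508 0.1202 0.028 ] r 0.0954 ang -171.0
scene dialR [0.7392 0.1317 0.028 ] r 0.0941 ang -2.1
scene dialtop [0.6387 0.2247 0.028 ] r 0.0898 ang 94.1
scene dialbot [0.6496 0.036  0.028 ] r 0.0992 ang -87.4
scene post [0.6742 0.1838 0.063 ] r 0.0567 ang 59.1
scene posttop [0.6753 0.1823 0.08  ] r 0.0561 ang 57.4
scene postbase [0.6744 0.1817 0.046 ] r 0.0551 ang 57.8
scene ptr [0.6056 0.0631 0.036 ] r 0.0821 ang -118.7
scene mark [0.5704 0.1909 0.044 ] r 0.0932 ang 143.2
scene lever [0.5791 0.1078 0.058 ] r 0.0714 ang -157.5
side axis [0.6447 0.1376 0.066 ] r 0.0 ang 0.0
side post [0.6742 0.187  0.063 ] r 0.0575 ang 59.1
side posttop [0.6746 0.184  0.08  ] r 0.0552 ang 57.2
side postbase [0.6747 0.1858 0.046 ] r 0.0568 ang 58.0
side ptr [0.605  0.0639 0.036 ] r 0.0837 ang -118.3
side mark [0.5717 0.1934 0.046 ] r 0.0919 ang 142.6
side lever [0.5791 0.1085 0.058 ] r 0.0718 ang -156.1
```

Run:
```python
from h import *
for n,u,v in [('scene',232,285),('scene',238,210),('scene',228,175),('scene',120,305),('scene',60,90),('scene',180,130),('scene',75,330),('scene',110,235),('side',235,255),('side',238,210),('side',180,140)]:
    print(n,u,v,[hit(n,u,v,z)[:2].round(3) for z in (0,.1,.2,.25)])
```

```text
scene 232 285 [array([ 0.592, -0.173]), array([ 0.607, -0.229]), array([ 0.622, -0.285]), array([ 0.63 , -0.313])]
scene 238 210 [array([0.582, 0.004]), array([ 0.598, -0.073]), array([ 0.615, -0.15 ]), array([ 0.623, -0.189])]
scene 228 175 [array([0.549, 0.1  ]), array([0.569, 0.011]), array([ 0.589, -0.077]), array([ 0.599, -0.122])]
scene 120 305 [array([ 0.394, -0.227]), array([ 0.433, -0.276]), array([ 0.471, -0.326]), array([ 0.491, -0.351])]
scene 60 90 [array([0.08 , 0.364]), array([0.157, 0.244]), array([0.233, 0.123]), array([0.271, 0.063])]
scene 180 130 [array([0.416, 0.236]), array([0.452, 0.131]), array([0.488, 0.026]), array([ 0.507, -0.027])]
scene 75 330 [array([ 0.327, -0.28 ]), array([ 0.374, -0.323]), array([ 0.421, -0.366]), array([ 0.444, -0.388])]
scene 110 235 [array([ 0.333, -0.075]), array([ 0.379, -0.143]), array([ 0.425, -0.21 ]), array([ 0.448, -0.244])]
side 235 255 [array([ 0.594, -0.107]), array([ 0.609, -0.207]), array([ 0.624, -0.307]), array([ 0.632, -0.357])]
side 238 210 [array([0.584, 0.029]), array([ 0.601, -0.092]), array([ 0.617, -0.213]), array([ 0.626, -0.274])]
side 180 140 [array([0.402, 0.304]), array([0.447, 0.14 ]), array([ 0.491, -0.023]), array([ 0.514, -0.105])]
```

Emit:
step_arm --rows "0 0 -50 0 93;0 0 -100 0 93;0 0 -150 0 93;0 0 -180 0 93;-40 -59 -180 0 93;-79 -119 -180 -0.07 93;-119 -178 -180 -0.15 93;-158 -238 -180 -0.25 93;-198 -297 -180 -0.35 93;-238 -356 -180 -0.45 93;-277 -416 -180 -0.55 93;-317 -475 -180 -0.65 93;-356 -535 -180 -0.68 93;-396 -594 -180 -0.68 93;-396 -594 -150 -0.68 93;-396 -594 -130 -0.68 93;-396 -594 -130 -0.68 93;-396 -594 -130 -0.68 93"

```text
clock: 1.95
tcp_pos: [0.5993, 0.0556, 0.353]
tcp_rot: [-3.141, 0.001, -0.524]
contact_force: [0.7, -1.5, 0.1]
grip_width: 0.093
```

Run:
```python
from cell import arm
import cv2
s=arm.read_state();print(s['clock'],s['q'],s['tcp_pos'],s['tcp_rot'],s['joint_velocities'].round(3) if hasattr(s['joint_velocities'],'round') else s['joint_velocities'])
cv2.imwrite('pics/w1.png',arm.camera('wrist'))
import pickle;pickle.dump(s,open('w1.pkl','wb'))
```

```text
1.95 [1.48779446e-02 3.53892875e-01 1.31942949e+00 7.65936625e-04
 1.46874881e+00 5.38587694e-01] [0.59931618 0.05563391 0.35295191] [-3.14118406e+00  8.01609636e-04 -5.23787794e-01] [ 0.675  0.671 -0.622 -0.002 -0.056  0.676]
```

View pics/w1.png

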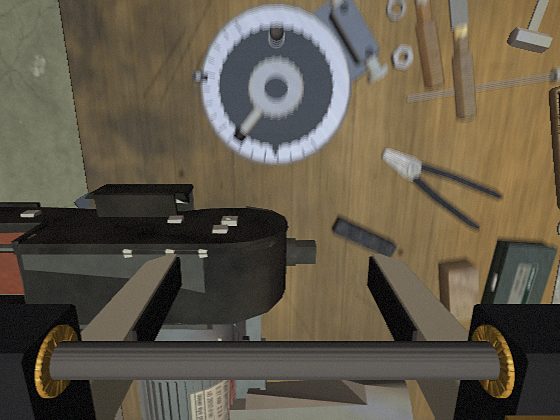

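The wrist picture shows the unit centred near (277,86), but the arm was still moving. I'll move in and take it again.

Emit:
step_arm --rows "0 -20 20 0 93;0 -40 50 0 93;0 -40 60 0 93;0 -40 60 0 93;0 -40 60 0 93"

```text
clock: 2.5
tcp_pos: [0.6209, 0.0946, 0.2908]
tcp_rot: [-3.141, 0.004, -0.522]
contact_force: [-0.1, 0.7, 0.1]
grip_width: 0.0931
```

Run:
```python
from cell import arm
import cv2,pickle
s=arm.read_state();print(s['clock'],s['tcp_pos'],s['tcp_rot'],max(abs(s['joint_velocities'])))
a=arm.camera('wrist');cv2.imwrite('pics/w2.png',a);cv2.imwrite('pics/w2c.png',cv2.resize(a[0:200,160:420],None,fx=3,fy=3,interpolation=cv2.INTER_CUBIC))
pickle.dump(s,open('w2.pkl','wb'))
```

```text
2.5 [0.62091606 0.09456685 0.29077673] [-3.14050519  0.00362304 -0.52170232] 0.014188106248204182
```

View pics/w2c.png

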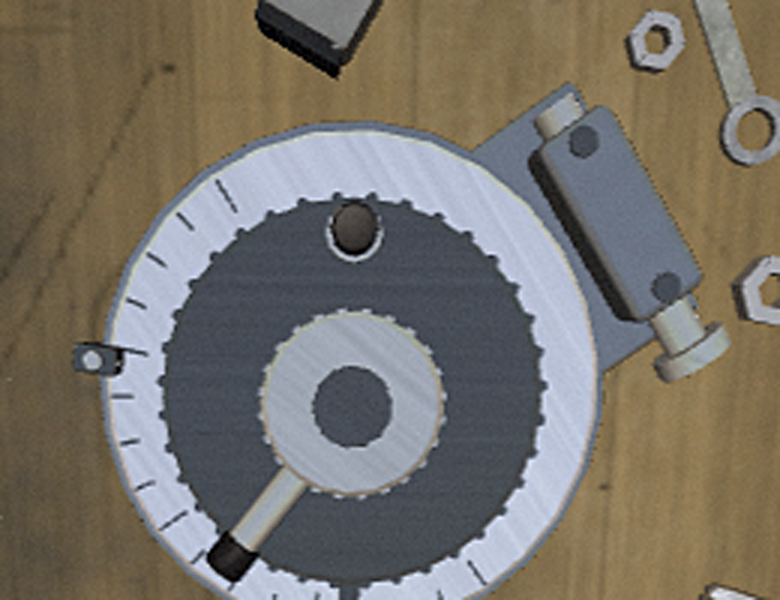

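The crop (3x, origin (160,0)) shows the ring centre at (353,402), the post top at (355,221), the lever sleeve at (233,557), the marker screw at (92,359) and the pointer at (348,595).

```bash
cat >> h.py <<'E'
from scipy.spatial.transform import Rotation as Ro
def wT(s):
    T=np.eye(4);T[:3,:3]=Ro.from_euler('xyz',s['tcp_rot']).as_matrix();T[:3,3]=s['tcp_pos']
    return T@arm.calibration('wrist')['mount']
def full(s,F,d,A=None):
    T=wT(s);a=A
    for k,(x,y,z) in d.items():
        p=hit('wrist',*F(x,y),z,T)
        if a is None:a=p
        e=p-a
        print(k,p.round(4),'r',np.hypot(*e[:2]).round(4),'ang',np.degrees(np.arctan2(e[1],e[0])).round(1))
E
python3 - <<'E'
from h import *
import pickle
s=pickle.load(open('w2.pkl','rb'))
F=lambda x,y:(160+(x+.5)/3-.5,(y+.5)/3-.5)
full(s,F,dict(ring=(353,402,.066),hub=(352,406,.07),dialL=(105,372,.028),dialR=(601,372,.028),dialT=(353,130,.028),posttop=(355,220,.08),postbase=(354,237,.046),lever=(233,557,.062),markscrew=(92,359,.048),marktop=(98,360,.044),ptr=(348,595,.038)))
E
```

```text
ring [0.6472 0.1324 0.066 ] r 0.0 ang 0.0
hub [0.6464 0.1317 0.07  ] r 0.001 ang -140.0
dialL [0.5696 0.1858 0.028 ] r 0.0942 ang 145.5
dialR [0.7326 0.0922 0.028 ] r 0.0943 ang -25.2
dialT [0.6929 0.212  0.028 ] r 0.0917 ang 60.2
posttop [0.6768 0.183  0.08  ] r 0.0586 ang 59.7
postbase [0.6749 0.18   0.046 ] r 0.055 ang 59.8
lever [0.5812 0.1055 0.062 ] r 0.0713 ang -157.8
markscrew [0.5725 0.1909 0.048 ] r 0.095 ang 142.0
marktop [0.5733 0.1898 0.044 ] r 0.0936 ang 142.2
ptr [0.6074 0.0663 0.038 ] r 0.0772 ang -121.1
```

```bash
cat >> h.py <<'E'
def rel(x,y,z,yaw=None):
    s=arm.read_state();R=Ro.from_euler('xyz',s['tcp_rot']).as_matrix()
    d=R.T@(np.array([x,y,z])-s['tcp_pos'])*1000
    t=0 if yaw is None else -((yaw-s['tcp_rot'][2]+np.pi)%(2*np.pi)-np.pi)
    return d.round(1),round(t,3)
E
python3 - <<'E'
from h import *
print(rel(.6763,.1821,.11,-.5294)); print(rel(.6763,.1821,.052,-.5294))
E
```

```text
(array([   4.7, -103.1,  181.4]), np.float64(0.008))
(array([   4.9, -103. ,  239.4]), np.float64(0.008))
```

Emit:
step_arm --rows "2 -35 20 0.008 40;4 -70 60 0.008 40;5 -103 100 0.008 40;5 -103 140 0.008 40;5 -103 180 0.008 40;5 -103 180 0.008 40;5 -103 205 0.008 40;5 -103 225 0.008 40;5 -103 239 0.008 40;5 -103 239 0.008 40;5 -103 239 0.008 40"

```text
clock: 3.65
tcp_pos: [0.6774, 0.1819, 0.0544]
tcp_rot: [-3.139, 0.001, -0.53]
contact_force: [1.2, -0.1, 0.4]
grip_width: 0.04
```

Run:
```python
from cell import arm
import cv2
s=arm.read_state();print(s['clock'],s['tcp_pos'],s['tcp_rot'],s['contact_force'],s['grip_width'])
a=arm.camera('wrist')
b=arm.camera('scene')[100:210,200:360]
cv2.imwrite('pics/w3.png',a);cv2.imwrite('pics/s3.png',cv2.resize(b,None,fx=5,fy=5))
```

```text
3.65 [0.67735792 0.18190183 0.05437924] [-3.13851420e+00  1.16986573e-03 -5.30201660e-01] [ 1.1932407  -0.05223028  0.40443349] 0.04003726051015265
```

View pics/w3.png

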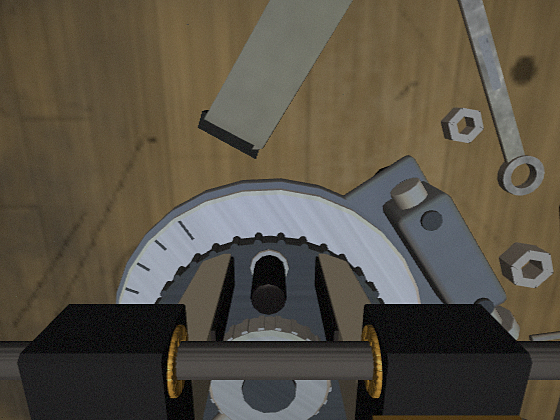

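View pics/s3.png

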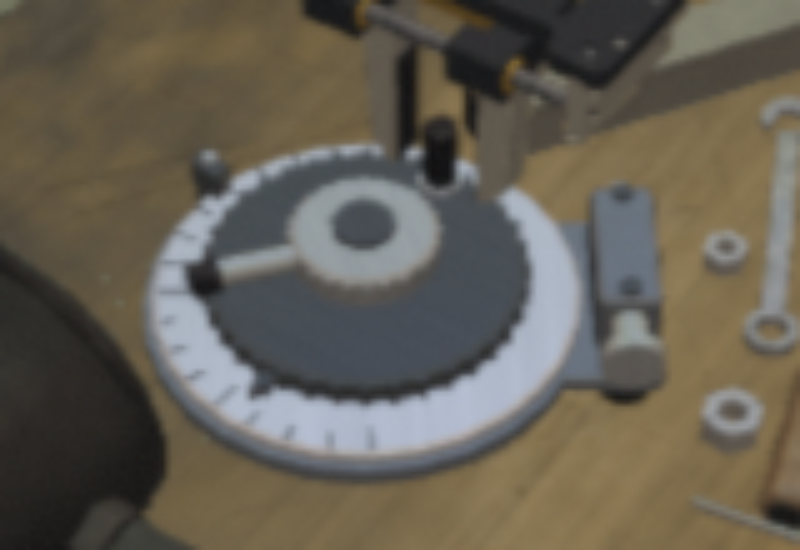

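The post at (267,280) stands between the two fingers. I'll close on it.

Emit:
step_arm --rows "0 0 0 0 14;0 0 0 0 10;0 0 0 0 10;0 0 0 0 10;0 0 0 0 10;0 0 0 0 10" --grip_force 25

```text
clock: 4.35
tcp_pos: [0.676, 0.183, 0.0547]
tcp_rot: [-3.139, 0.004, -0.53]
contact_force: [-8.7, 4.6, 7.0]
grip_width: 0.0153
```

Run:
```python
from h import *
s=arm.read_state();print(s['clock'],s['tcp_pos'],s['contact_force'],s['grip_width'])
A=np.array([.647,.132]);e=s['tcp_pos'][:2]-A
r=np.hypot(*e);t0=np.arctan2(e[1],e[0]);print(r,np.degrees(t0))
y0=s['tcp_rot'][2]
for k in range(1,20):
    dt=np.radians(5*k);t=t0-dt
    d,tn=rel(*(A+.058*np.array([np.cos(t),np.sin(t)])),s['tcp_pos'][2],y0-dt)
    print(5*k,d,tn)
```

```text
4.35 [0.67600007 0.18298372 0.05468165] [-8.68420779  4.56360108  7.00303147] 0.015276362583476706
0.05865444479255884 60.368327230537304
5 [ 5.1  0.8 -0. ] 0.087
10 [10.1  1.4 -0. ] 0.175
15 [15.   2.4 -0.1] 0.262
20 [19.9  3.9 -0.1] 0.349
25 [24.6  5.8 -0.1] 0.436
30 [29.1  8.1 -0.1] 0.524
35 [33.4 10.7 -0.2] 0.611
40 [37.5 13.8 -0.2] 0.698
45 [41.2 17.1 -0.2] 0.785
50 [44.7 20.8 -0.2] 0.873
55 [47.8 24.8 -0.3] 0.96
60 [50.6 29.  -0.3] 1.047
65 [53.  33.5 -0.3] 1.134
70 [55.  38.1 -0.3] 1.222
75 [56.6 42.9 -0.3] 1.309
80 [57.7 47.9 -0.3] 1.396
85 [58.5 52.9 -0.4] 1.484
90 [58.7 57.9 -0.4] 1.571
95 [58.6 63.  -0.4] 1.658
```

Emit:
step_arm --rows "5 1 0 0.09 10;10 1.5 0 0.175 10;15 2.5 0 0.262 10;20 4 0 0.349 10;24.5 6 0 0.436 10;29 8 0 0.524 10;33.5 10.5 0 0.611 10;37.5 14 0 0.698 10;41 17 0 0.785 10;44.5 21 0 0.873 10;44.5 21 0 0.873 10;44.5 21 0 0.873 10"

```text
clock: 5.55
tcp_pos: [0.7031, 0.1445, 0.0547]
tcp_rot: [3.139, 0.007, -1.403]
contact_force: [-4.1, 10.6, 3.7]
grip_width: 0.0154
```

Run:
```python
from h import *
import cv2
s=arm.read_state();print(s['clock'],s['tcp_pos'],s['contact_force'],s['grip_width'],s['tcp_rot'])
A=np.array([.647,.132]);e=s['tcp_pos'][:2]-A
r=np.hypot(*e);t0=np.arctan2(e[1],e[0]);print(r,np.degrees(t0))
b=arm.camera('scene')[100:210,200:360]
cv2.imwrite('pics/s4.png',cv2.resize(b,None,fx=5,fy=5))
y0=s['tcp_rot'][2]
for k in range(1,11):
    dt=np.radians(5*k);t=t0-dt
    d,tn=rel(*(A+.058*np.array([np.cos(t),np.sin(t)])),s['tcp_pos'][2],y0-dt)
    print(5*k,d,tn)
```

```text
5.55 [0.70312876 0.14452943 0.05471124] [-4.14490894 10.56581678  3.67178063] 0.015430003051692079 [ 3.13945972  0.00740209 -1.40272662]
0.05751021341370426 12.583629538276776
5 [ 5.  -0.5 -0. ] 0.087
10 [10.1 -0.1 -0.1] 0.175
15 [15.1  0.7 -0.1] 0.262
20 [20.   2.  -0.1] 0.349
25 [24.7  3.7 -0.2] 0.437
30 [29.3  5.8 -0.2] 0.524
35 [33.7  8.3 -0.2] 0.611
40 [37.9 11.1 -0.2] 0.698
45 [41.8 14.4 -0.3] 0.786
50 [45.4 17.9 -0.3] 0.873
```

View pics/s4.png

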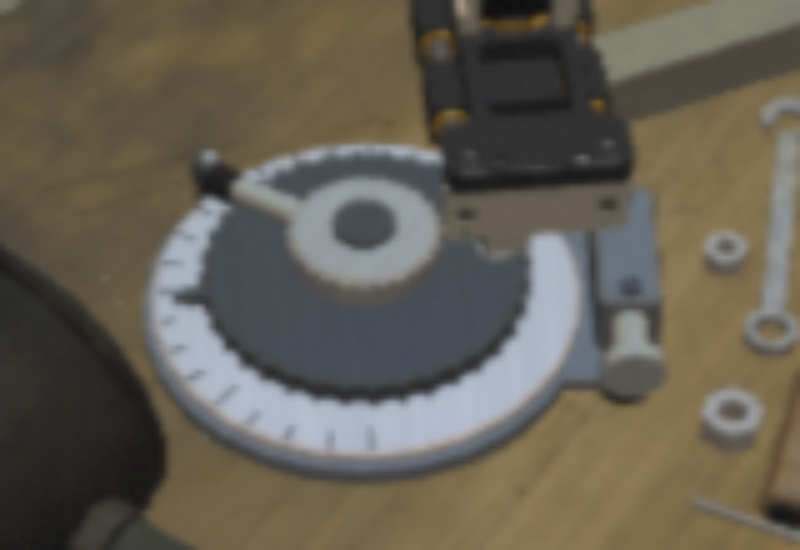

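Emit:
step_arm --rows "5 -0.5 0 0.087 10;10 0 0 0.175 10;15 0.5 0 0.262 10;20 2 0 0.349 10;24.5 3.5 0 0.437 10;29.5 6 0 0.524 10;33.5 8.5 0 0.611 10;38 11 0 0.698 10;42 14.5 0 0.786 10;44 16.5 0 0.835 10;44 16.5 0 0.835 10;44 16.5 0 0.835 10;44 16.5 0 0.835 10"

```text
clock: 6.9
tcp_pos: [0.6952, 0.1004, 0.0548]
tcp_rot: [3.135, 0.007, -2.237]
contact_force: [4.9, 10.4, -2.2]
grip_width: 0.0152
```

Run:
```python
from h import *
import cv2
s=arm.read_state();print(s['clock'],s['tcp_pos'],s['contact_force'],s['grip_width'],s['tcp_rot'])
A=np.array([.647,.132]);e=s['tcp_pos'][:2]-A
r=np.hypot(*e);t0=np.arctan2(e[1],e[0]);print(r,np.degrees(t0))
a=arm.camera('scene');cv2.imwrite('pics/s5full.png',a)
b=a[110:200,215:315]
cv2.imwrite('pics/s5.png',cv2.resize(b,None,fx=6,fy=6,interpolation=cv2.INTER_CUBIC))
b=arm.camera('side')[135:205,215:315]
cv2.imwrite('pics/d5.png',cv2.resize(b,None,fx=6,fy=6,interpolation=cv2.INTER_CUBIC))
```

```text
6.9 [0.69520347 0.10043534 0.05478783] [ 4.91893302 10.42611239 -2.21234718] 0.015236806066994056 [ 3.13535215  0.00729899 -2.23726072]
0.05761859109407021 -33.21763050964543
```

View pics/s5.png

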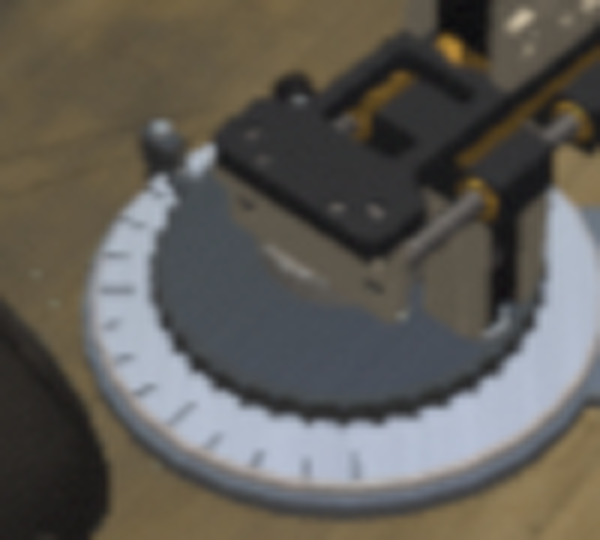

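View pics/d5.png

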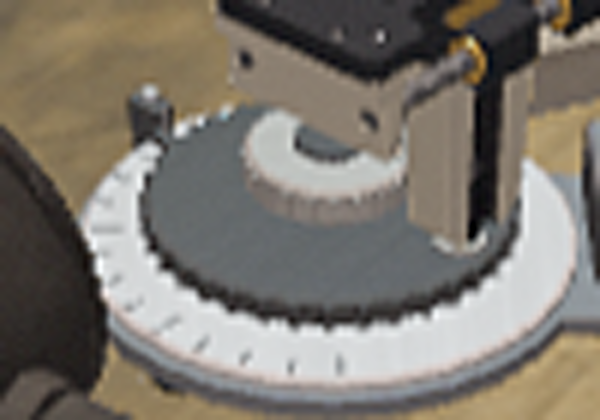

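Emit:
step_arm --rows "3 0 0 0.04 10;5.5 0.3 0 0.08 10;5.5 0.3 0 0.08 10;5.5 0.3 0 0.08 10;5.5 0.3 0 0.08 10;5.5 0.3 0 0.08 10"

```text
clock: 7.6
tcp_pos: [0.6934, 0.0978, 0.0549]
tcp_rot: [3.137, 0.012, -2.317]
contact_force: [10.2, 8.4, -7.6]
grip_width: 0.0151
```

Run:
```python
from h import *
import cv2
s=arm.read_state();print(s['clock'],s['tcp_pos'],s['contact_force'],s['grip_width'],s['tcp_rot'])
A=np.array([.647,.132]);e=s['tcp_pos'][:2]-A
r=np.hypot(*e);t0=np.arctan2(e[1],e[0]);print(r,np.degrees(t0))
```

```text
7.6 [0.6933595  0.09783223 0.05489172] [10.20096334  8.36509364 -7.56872809] 0.015064959831369861 [ 3.13688684  0.01169414 -2.31726136]
0.057590270295305585 -36.3908686528183
```

Emit:
step_arm --rows "0 0 0 0 40;0 0 0 0 40;0 0 0 0 40;0 0 -40 0 40;0 0 -80 0 40;0 30 -120 0 40;0 60 -160 0 40;0 95 -200 0 40;0 95 -220 0 40;0 95 -235 0 40;0 95 -235 0 40;0 95 -235 0 40;0 95 -235 0 40"

```text
clock: 8.9
tcp_pos: [0.6222, 0.1593, 0.2888]
tcp_rot: [3.136, 0.01, -2.318]
contact_force: [-0.1, -0.3, -0.1]
grip_width: 0.0398
```

Run:
```python
from cell import arm
import cv2,pickle
s=arm.read_state();print(s['clock'],s['tcp_pos'],s['tcp_rot'],max(abs(s['joint_velocities'])))
a=arm.camera('wrist');cv2.imwrite('pics/w6.png',a);cv2.imwrite('pics/w6c.png',cv2.resize(a[0:200,150:410],None,fx=3,fy=3,interpolation=cv2.INTER_CUBIC))
pickle.dump(s,open('w6.pkl','wb'))
```

```text
8.9 [0.62220924 0.15925511 0.28881741] [ 3.13558983  0.00988342 -2.31756404] 0.004444383368133906
```

View pics/w6.png

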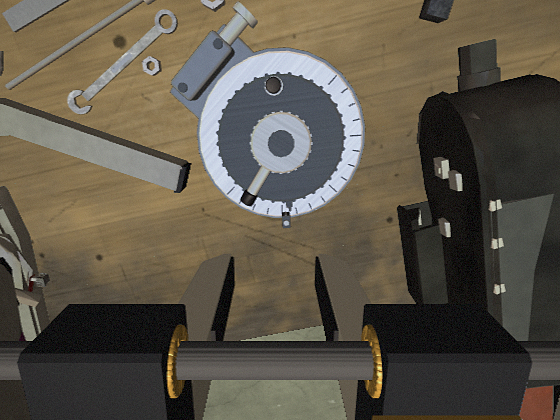

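View pics/w6c.png

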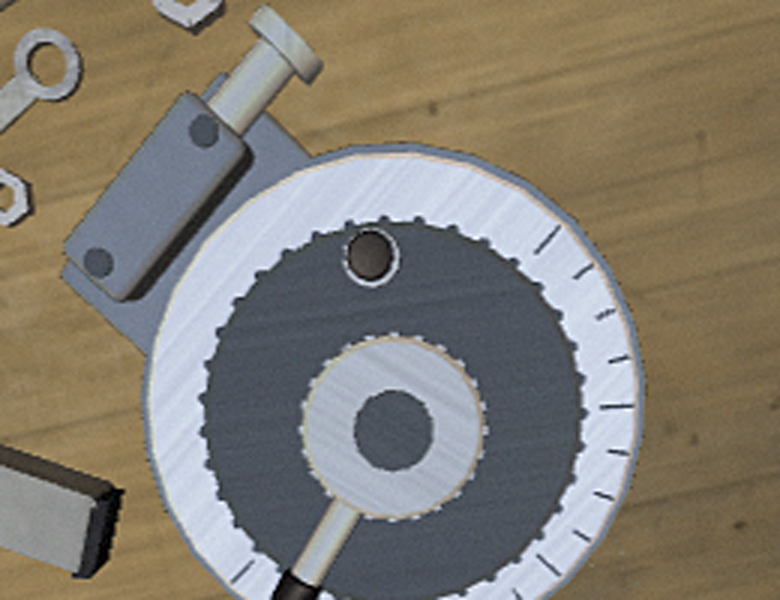

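Run:
```python
import cv2
a=cv2.imread('pics/w6.png')
cv2.imwrite('pics/w6d.png',cv2.resize(a[170:240,230:330],None,fx=8,fy=8,interpolation=cv2.INTER_CUBIC))
```

```text
(no output)
```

View pics/w6d.png

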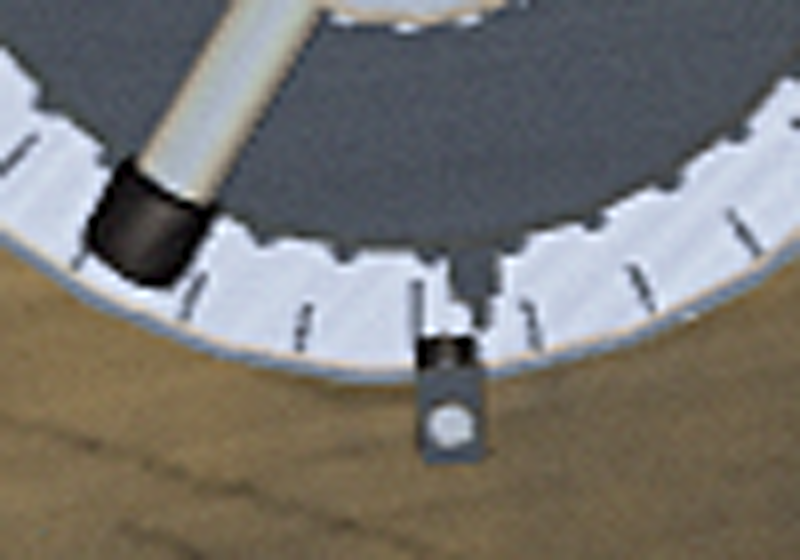

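The pointer tip at (482,322) lies right of the marker's front face at (447,345), so it needs a little more clockwise turn.

Run:
```python
from h import *
import pickle
s=pickle.load(open('w6.pkl','rb'))
F=lambda x,y:(150+(x+.5)/3-.5,(y+.5)/3-.5)
G=lambda x,y:(230+(x+.5)/8-.5,170+(y+.5)/8-.5)
T=wT(s)
A=hit('wrist',*F(393,428),.066,T);print(A)
full(s,F,dict(L=(146,395,.028),R=(638,395,.028),posttop=(371,249,.08),postbase=(372,260,.046)),A)
full(s,G,dict(ptr=(482,322,.037),ptrroot=(474,255,.037),screw=(450,425,.048),top=(450,413,.044),front=(447,355,.036),lever=(152,228,.06)),A)
```

```text
[0.64660603 0.13071643 0.066     ]
L [0.7157 0.1942 0.028 ] r 0.0939 ang 42.6
R [0.5892 0.0572 0.028 ] r 0.0933 ang -128.0
posttop [0.6946 0.0965 0.08  ] r 0.059 ang -35.5
postbase [0.6927 0.0983 0.046 ] r 0.0564 ang -35.1
ptr [0.5779 0.1786 0.037 ] r 0.0838 ang 145.1
ptrroot [0.5864 0.1725 0.037 ] r 0.0733 ang 145.2
screw [0.5721 0.1905 0.048 ] r 0.0955 ang 141.2
top [0.5724 0.1902 0.044 ] r 0.0951 ang 141.3
front [0.5773 0.1861 0.036 ] r 0.0887 ang 141.4
lever [0.6249 0.1989 0.06  ] r 0.0715 ang 107.6
```

Run:
```python
from h import *
print(rel(.6934,.0978,.055)); print(rel(.6918,.0945,.055))
```

```text
(array([ -0.9, -95.4, 233.3]), 0)
(array([  2.6, -96.5, 233.2]), 0)
```

Emit:
step_arm --rows "-1 -45 30 0 40;-1 -95 80 0 40;-1 -95 130 0 40;-1 -95 170 0 40;-1 -95 200 0 40;-1 -95 220 0 40;-1 -95 233 0 40;-1 -95 233 0 40;-1 -95 233 0 10;-1 -95 233 0 10;-1 -95 233 0 10;-1 -95 233 0 10;-1 -95 233 0 10;1 -96 233 0.03 10;4 -96 233 0.06 10;4 -96 233 0.06 10;4 -96 233 0.06 10;4 -96 233 0.06 10"

```text
clock: 10.75
tcp_pos: [0.692, 0.0959, 0.0564]
tcp_rot: [3.136, 0.015, -2.378]
contact_force: [4.8, 10.2, -0.0]
grip_width: 0.0153
```

Run:
```python
from h import *
s=arm.read_state();print(s['clock'],s['tcp_pos'],s['contact_force'],s['grip_width'])
e=s['tcp_pos'][:2]-np.array([.6467,.131]);print(np.hypot(*e),np.degrees(np.arctan2(e[1],e[0])))
```

```text
10.75 [0.69203388 0.09588783 0.05642419] [ 4.82318751 10.17904493 -0.04990783] 0.015304339922418165
0.05734129753686936 -37.75863456253931
```

Emit:
step_arm --rows "1.5 0 0 0.01 10;3 0 0 0.02 10;3 0 0 0.02 10;3 0 0 0.02 10;3 0 0 0.02 10"

```text
clock: 11.25
tcp_pos: [0.6915, 0.0954, 0.0566]
tcp_rot: [3.137, 0.019, -2.398]
contact_force: [10.3, 7.9, -7.0]
grip_width: 0.0153
```

Run:
```python
from h import *
s=arm.read_state();print(s['clock'],s['tcp_pos'],s['contact_force'],s['grip_width'])
e=s['tcp_pos'][:2]-np.array([.6467,.131]);print(np.hypot(*e),np.degrees(np.arctan2(e[1],e[0])))
```

```text
11.25 [0.69147496 0.09537753 0.05657399] [10.26347528  7.93819139 -6.95945619] 0.015334771834881956
0.05721675588643836 -38.505371908578915
```

Nearly there, so I'll release, rise and check.

Emit:
step_arm --rows "2 0 0 0 10;2 0 0 0 10;2 0 0 0 10;0 0 0 0 40;0 0 0 0 40;0 0 0 0 40;0 0 -40 0 40;0 0 -80 0 40;0 30 -120 0 40;0 60 -160 0 40;0 80 -200 0 40;0 80 -220 0 40;0 80 -230 0 40;0 80 -230 0 40;0 80 -230 0 40;0 80 -230 0 40"

```text
clock: 12.85
tcp_pos: [0.6344, 0.15, 0.285]
tcp_rot: [3.136, 0.017, -2.398]
contact_force: [0.5, -0.0, -0.5]
grip_width: 0.04
```

Run:
```python
from cell import arm
import cv2,pickle
s=arm.read_state();print(s['clock'],s['tcp_pos'],s['tcp_rot'],max(abs(s['joint_velocities'])))
a=arm.camera('wrist');cv2.imwrite('pics/w7.png',a);cv2.imwrite('pics/w7c.png',cv2.resize(a[100:300,150:410],None,fx=3,fy=3,interpolation=cv2.INTER_CUBIC))
pickle.dump(s,open('w7.pkl','wb'))
```

```text
12.85 [0.63441597 0.14997684 0.28498115] [ 3.13550893  0.01710439 -2.39830401] 0.005389923535317032
```

View pics/w7c.png

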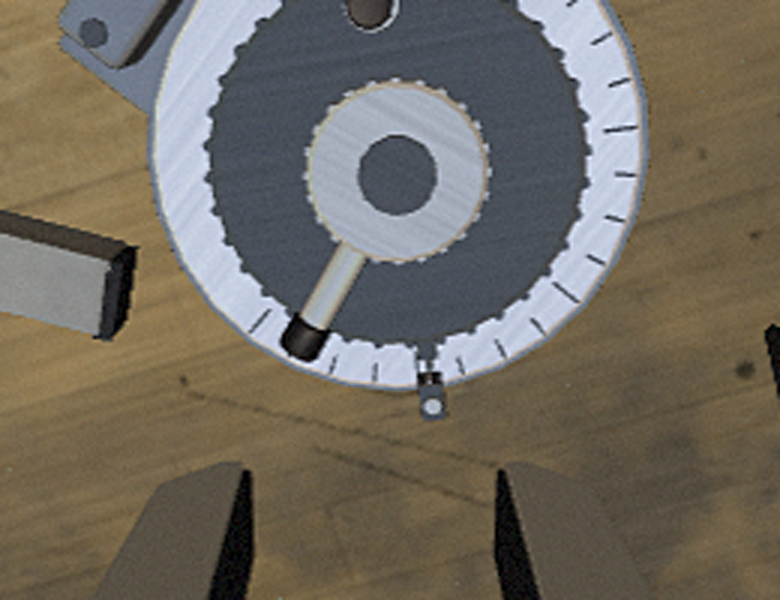

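Run:
```python
import cv2
a=cv2.imread('pics/w7.png')
cv2.imwrite('pics/w7d.png',cv2.resize(a[195:250,230:330],None,fx=8,fy=8,interpolation=cv2.INTER_CUBIC))
```

```text
(no output)
```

View pics/w7d.png

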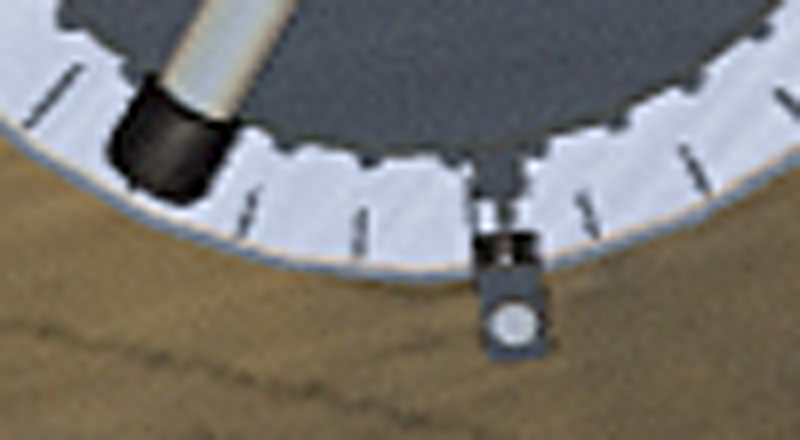

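The pointer tip at (505,225) is now in line with the marker front at (506,245). Next comes the lever.

Run:
```python
from h import *
import pickle
s=pickle.load(open('w7.pkl','rb'))
F=lambda x,y:(150+(x+.5)/3-.5,100+(y+.5)/3-.5)
G=lambda x,y:(230+(x+.5)/8-.5,195+(y+.5)/8-.5)
T=wT(s)
A=hit('wrist',*F(397,170),.066,T);print(A)
full(s,G,dict(ptr=(505,228,.037),ptrroot=(497,165,.037),screw=(514,325,.048),top=(513,313,.044),front=(506,255,.036),lever=(175,140,.06)),A)
A=np.array([.6466,.131])
t=np.radians(103.5+16)
for g in (102,102+20):
  pass
```

```text
[0.64709474 0.13009599 0.066     ]
ptr [0.5803 0.183  0.037 ] r 0.0853 ang 141.6
ptrroot [0.5879 0.1767 0.037 ] r 0.0753 ang 141.8
screw [0.5719 0.1904 0.048 ] r 0.0964 ang 141.3
top [0.5721 0.1902 0.044 ] r 0.0961 ang 141.3
front [0.5769 0.1862 0.036 ] r 0.0899 ang 141.3
lever [0.629  0.1995 0.06  ] r 0.0717 ang 104.6
```

Run:
```python
from h import *
print(rel(.6291,.1988,.2,.253))
```

```text
(array([-27.5,  39. ,  85.9]), np.float64(-2.651))
```

Emit:
step_arm --rows "0 0 0 -0.13 30;0 0 0 -0.27 30;0 0 0 -0.4 30;0 0 0 -0.53 30;0 0 0 -0.67 30;0 0 0 -0.8 30;0 0 0 -0.93 30;0 10 0 -1.07 30;-5 20 0 -1.2 30;-10 30 0 -1.33 30;-20 39 0 -1.47 30;-27.5 39 0 -1.6 30;-27.5 39 0 -1.73 30;-27.5 39 0 -1.87 30;-27.5 39 0 -2 30;-27.5 39 20 -2.13 30;-27.5 39 40 -2.27 30;-27.5 39 60 -2.4 30;-27.5 39 80 -2.53 30;-27.5 39 86 -2.651 30"

```text
clock: 14.9
tcp_pos: [0.6279, 0.1983, 0.1965]
tcp_rot: [-3.128, -0.008, 0.258]
contact_force: [0.4, 0.3, -0.4]
grip_width: 0.0301
```

Run:
```python
from h import *
s=arm.read_state();print(s['q'])
print(rel(.6291,.1988,.08,.253));print(rel(.6291,.1988,.053,.253))
```

```text
[ 0.22948842  0.56527515  1.37535626  0.01471676  1.19350566 -0.03371894]
(array([  0.3,   1.4, 116.5]), np.float64(0.005))
(array([1.000e-01, 1.800e+00, 1.435e+02]), np.float64(0.005))
```

Emit:
step_arm --rows "0 1 40 0 30;0 1.5 80 0 30;0 1.5 110 0 30;0 1.5 125 0 30;0 1.5 135 0 30;0 1.5 143 0 30;0 1.5 143 0 30;0 1.5 143 0 30"

```text
clock: 15.7
tcp_pos: [0.6295, 0.1991, 0.0545]
tcp_rot: [-3.128, -0.009, 0.258]
contact_force: [0.1, 0.3, 0.7]
grip_width: 0.0295
```

Run:
```python
from h import *
import cv2
s=arm.read_state();print(s['clock'],s['tcp_pos'],s['contact_force'],s['grip_width'])
a=arm.camera('wrist');cv2.imwrite('pics/w8.png',a)
b=arm.camera('scene')[100:210,200:360]
cv2.imwrite('pics/s8.png',cv2.resize(b,None,fx=5,fy=5))
```

```text
15.7 [0.62947065 0.19914279 0.05445905] [0.13277267 0.34917792 0.74153901] 0.029541415718580467
```

View pics/w8.png

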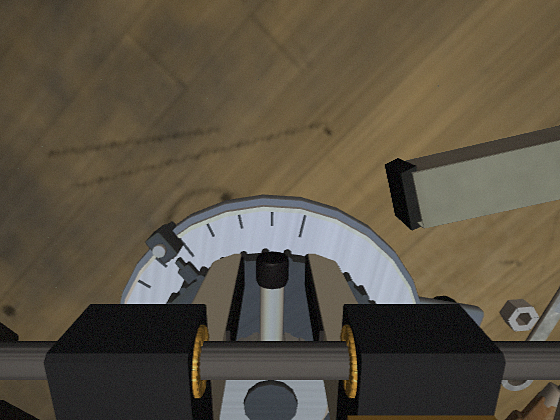

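View pics/s8.png

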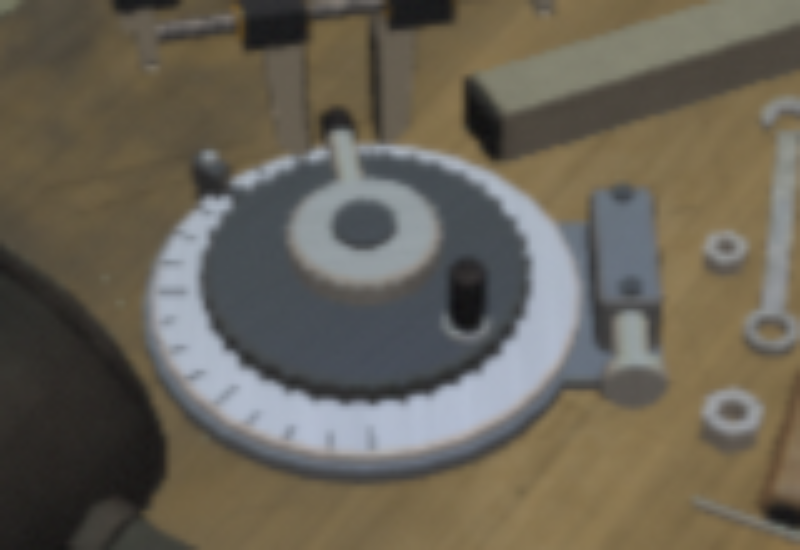

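The lever sleeve (272,268) stands between the fingers. I'll close to 18 mm with slack and sweep about 55°.

Run:
```python
from h import *
s=arm.read_state();A=np.array([.6467,.131]);e=s['tcp_pos'][:2]-A
r=np.hypot(*e);t0=np.arctan2(e[1],e[0]);print(r,np.degrees(t0))
y0=s['tcp_rot'][2]
for k in list(range(5,70,5)):
    dt=np.radians(k);t=t0-dt
    d,tn=rel(*(A+.070*np.array([np.cos(t),np.sin(t)])),.0535,y0-dt)
    print(k,d,tn)
```

```text
0.07029320122582614 104.16445567199466
5 [6.1 0.6 1.1] 0.087
10 [12.1  1.5  1.2] 0.175
15 [18.1  2.9  1.2] 0.262
20 [23.9  4.8  1.2] 0.349
25 [29.5  7.2  1.3] 0.436
30 [34.9 10.1  1.3] 0.524
35 [40.  13.4  1.3] 0.611
40 [44.8 17.2  1.3] 0.698
45 [49.3 21.3  1.3] 0.785
50 [53.3 25.9  1.2] 0.873
55 [57.  30.8  1.2] 0.96
60 [60.2 36.   1.2] 1.047
65 [63.  41.4  1.1] 1.134
```

Emit:
step_arm --rows "0 0 0 0 18;0 0 0 0 18;0 0 0 0 18;3 0.3 0 0.045 18;6 0.6 0.5 0.087 18;12 1.5 1 0.175 18;18 3 1 0.262 18;24 5 1 0.349 18;29.5 7 1 0.436 18;35 10 1 0.524 18;40 13.5 1 0.611 18;45 17 1 0.698 18;49.5 21.5 1 0.785 18;53.5 26 1 0.873 18;53.5 26 1 0.873 18;53.5 26 1 0.873 18;53.5 26 1 0.873 18" --grip_force 15

```text
clock: 17.5
tcp_pos: [0.6879, 0.1878, 0.0538]
tcp_rot: [-3.125, 0.004, -0.613]
contact_force: [0.5, 0.8, -0.5]
grip_width: 0.0181
```

Run:
```python
from h import *
import cv2
s=arm.read_state();print(s['clock'],s['tcp_pos'],s['contact_force'],s['grip_width'])
A=np.array([.6467,.131]);e=s['tcp_pos'][:2]-A
r=np.hypot(*e);t0=np.arctan2(e[1],e[0]);print(r,np.degrees(t0))
y0=s['tcp_rot'][2]
for k in [4,6,8,10,12,14,16,18]:
    dt=np.radians(k);t=t0-dt
    d,tn=rel(*(A+.070*np.array([np.cos(t),np.sin(t)])),.0535,y0-dt)
    print(k,d,tn)
b=arm.camera('scene')[100:210,200:360]
cv2.imwrite('pics/s9.png',cv2.resize(b,None,fx=5,fy=5))
```

```text
17.5 [0.68789809 0.18783093 0.05384564] [ 0.48553472  0.76602063 -0.47741366] 0.01810544408173233
0.07019285959241774 54.06074874787951
4 [4.9 0.4 0.3] 0.07
6 [7.3 0.7 0.3] 0.105
8 [9.7 1.  0.3] 0.14
10 [12.1  1.4  0.3] 0.175
12 [14.5  1.9  0.3] 0.209
14 [16.9  2.5  0.2] 0.244
16 [19.3  3.2  0.2] 0.279
18 [21.6  3.9  0.2] 0.314
```

View pics/s9.png

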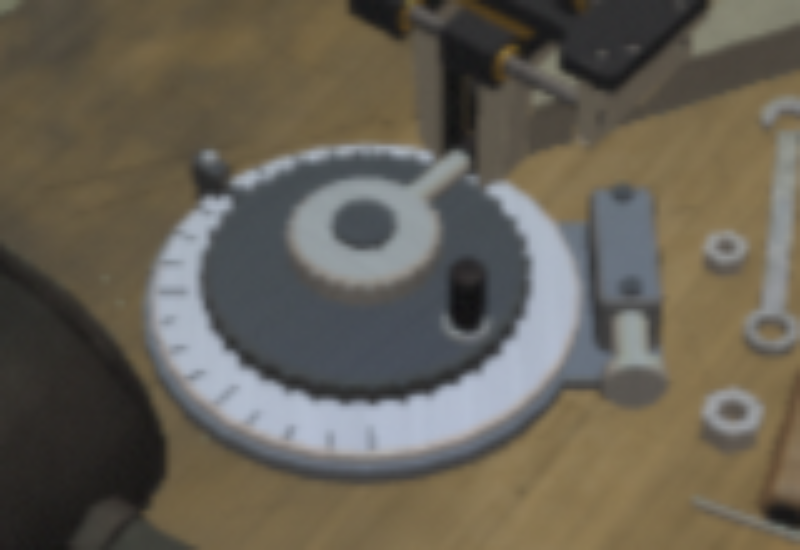

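Emit:
step_arm --rows "3 0.2 0 0.04 18;5 0.4 0 0.07 18;7.5 0.7 0 0.105 18;9.5 1 0 0.14 18;12 1.4 0 0.175 18;14.5 1.9 0 0.209 18;14.5 1.9 0 0.209 18;14.5 1.9 0 0.209 18"

```text
clock: 18.35
tcp_pos: [0.6985, 0.178, 0.0538]
tcp_rot: [-3.127, 0.007, -0.821]
contact_force: [-3.0, 1.2, 0.1]
grip_width: 0.018
```

```bash
cat > m.py <<'E'
from h import *
s=arm.read_state();print(s['clock'],s['tcp_pos'],s['grip_width'])
A=np.array([.6467,.131]);e=s['tcp_pos'][:2]-A
r=np.hypot(*e);t0=np.arctan2(e[1],e[0]);print('r,ang',r,np.degrees(t0),'Ftan(cw push resisted +)',-np.dot(s['contact_force'][:2],[np.sin(t0),-np.cos(t0)]),s['contact_force'])
E
python3 m.py
```

```text
18.35 [0.69851932 0.17799636 0.05376061] 0.018029005496458222
r,ang 0.06995640903805181 42.20574510118224 Ftan(cw push resisted +) 2.882673591719688 [-2.9902439   1.17969374  0.07795304]
```

Emit:
step_arm --rows "1.2 0 0 0.02 18;2.4 0 0 0.035 18;2.4 0 0 0.035 18;2.4 0 0 0.035 18"

```text
clock: 18.75
tcp_pos: [0.7001, 0.1762, 0.0537]
tcp_rot: [-3.127, 0.008, -0.856]
contact_force: [-4.9, 1.1, 1.4]
grip_width: 0.0184
```

```bash
python3 m.py
```

```text
18.75 [0.70009656 0.17619266 0.05369109] 0.018361169967162576
r,ang 0.06995405156361638 40.24320815642681 Ftan(cw push resisted +) 4.004311323985835 [-4.90681889  1.09305913  1.3993944 ]
```

Emit:
step_arm --rows "1 0 0 0.015 18;2 0 0 0.03 18;2 0 0 0.03 18;2 0 0 0.03 18"

```text
clock: 19.15
tcp_pos: [0.7006, 0.1754, 0.0536]
tcp_rot: [-3.128, 0.01, -0.886]
contact_force: [-8.8, 4.7, 2.0]
grip_width: 0.0182
```

```bash
python3 m.py
```

```text
19.15 [0.70062695 0.17535304 0.05363553] 0.018161338251442727
r,ang 0.06982340268495282 39.43610907159937 Ftan(cw push resisted +) 9.259972666302815 [-8.81510297  4.73948951  1.96682767]
```

The force rose from 4 to 9 N with little motion, so the ring is on its stop. I'll release, open, rise and look.

Emit:
step_arm --rows "-1 0 0 0 18;-1.5 0 0 0 20;-1.5 0 0 0 28;-1.5 0 0 0 28;-1.5 0 -40 0 28;-1.5 0 -80 0 28;-1.5 30 -120 0 28;-1.5 60 -160 0 28;-1.5 80 -200 0 28;-1.5 95 -220 0 28;-1.5 95 -230 0 28;-1.5 95 -230 0 28;-1.5 95 -230 0 28;-1.5 95 -230 0 28"

```text
clock: 20.55
tcp_pos: [0.6251, 0.1132, 0.2804]
tcp_rot: [-3.13, 0.011, -0.886]
contact_force: [0.6, -0.4, -0.4]
grip_width: 0.0281
```

Run:
```python
from cell import arm
import cv2,pickle
s=arm.read_state();print(s['clock'],s['tcp_pos'],s['tcp_rot'],max(abs(s['joint_velocities'])))
a=arm.camera('wrist');cv2.imwrite('pics/w10.png',a);cv2.imwrite('pics/w10c.png',cv2.resize(a[50:250,150:410],None,fx=3,fy=3,interpolation=cv2.INTER_CUBIC))
pickle.dump(s,open('w10.pkl','wb'))
cv2.imwrite('pics/s10.png',arm.camera('scene'))
```

```text
20.55 [0.62505909 0.11317639 0.28038659] [-3.13041154  0.0112433  -0.88599155] 0.002610454335851927
```

View pics/w10c.png

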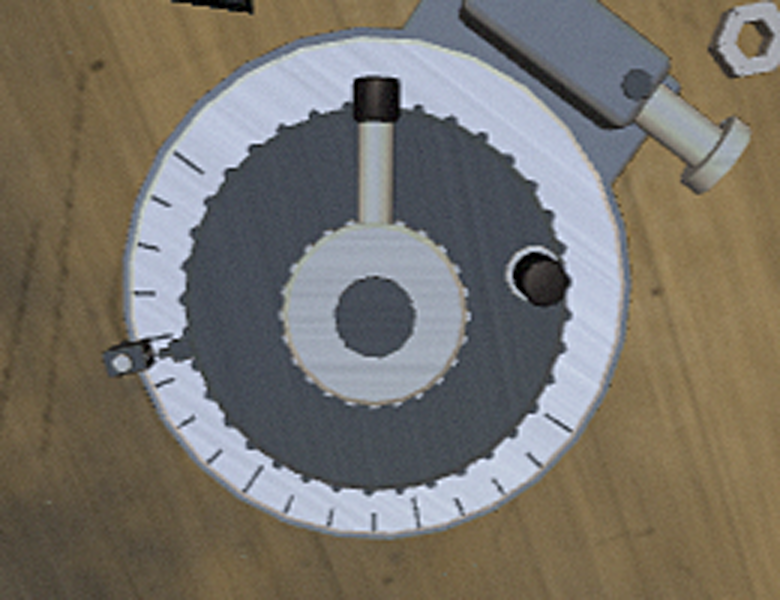

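Run:
```python
import cv2
a=cv2.imread('pics/w10.png')
cv2.imwrite('pics/w10d.png',cv2.resize(a[150:190,175:235],None,fx=12,fy=12,interpolation=cv2.INTER_CUBIC))
from h import *
import pickle
s=pickle.load(open('w10.pkl','rb'))
F=lambda x,y:(150+(x+.5)/3-.5,50+(y+.5)/3-.5)
T=wT(s)
A=hit('wrist',*F(374,312),.066,T);print(A)
full(s,F,dict(ptr=(164,353,.037),screw=(121,363,.048),top=(124,361,.044),lever=(376,99,.06),leverbar=(375,160,.062),posttop=(545,282,.08),postbase=(533,275,.046)),A)
```

```text
[0.64721784 0.13231068 0.066     ]
ptr [0.5821 0.1813 0.037 ] r 0.0815 ang 143.1
screw [0.572  0.1908 0.048 ] r 0.0953 ang 142.1
top [0.5721 0.1907 0.044 ] r 0.0951 ang 142.2
lever [0.7015 0.1759 0.06  ] r 0.0696 ang 38.8
leverbar [0.6863 0.1639 0.062 ] r 0.0502 ang 38.9
posttop [0.6921 0.0962 0.08  ] r 0.0576 ang -38.9
postbase [0.6913 0.095  0.046 ] r 0.0578 ang -40.2
```

View pics/w10d.png

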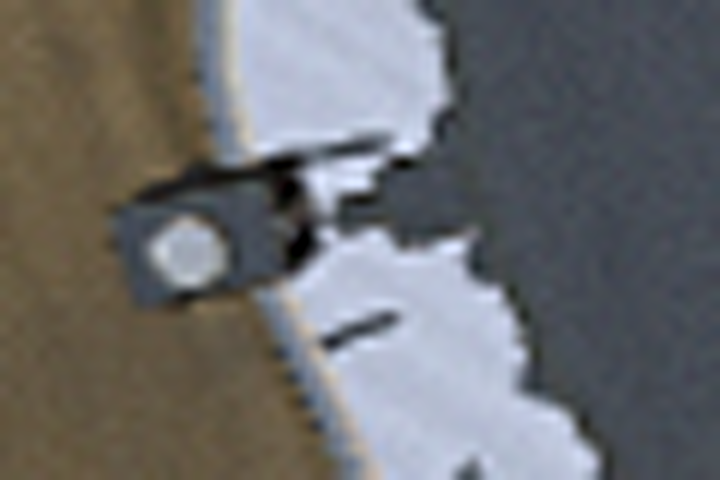

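The pointer tip is within about 1 mm of the marker's middle. The lever at 38.8° is 103–104° from the pointer, where the tight stop is 103°, and about 78° from the post, where it is 77°. The fingers are clear of the unit, so I'm handing in.

```bash
python3 -c "
from cell import arm
print(arm.finish_job())"
```

```text
the job is handed in; nothing more can be done
None
```

The bench stop is set: the pointer is in line with the marker and the lock ring is tight. I handed the job in at about 21 s of the allowed 58 s, and the system gave no verdict.

- **Knob:** I pinched the post and turned it about 98° clockwise. My first stop was roughly 5 mm short of the marker, so I gripped the post again and trimmed it. At release, with the ring still loose (about 0.25 rad), the pointer measured within 0.5° of the marker.
- **Lock ring:** I swept the lever clockwise between slack fingers until the resistance rose from 4 N to 9 N with hardly any further motion. That is below the 12 N that would drag the knob. I then backed off and lifted clear.
- **Last checks:** After tightening, the pointer measured about 1° (1–1.5 mm) from the marker. The lever stood 103–104° from the pointer (103° when tight) and 78–79° from the post (77° when tight). The 1–2° spread is measurement error, and the ring's tolerance is 4°.
- **Marker and loose tools:** The marker measured in the same place to about 1 mm in every look. I did not measure the pliers, stone and wood block again at the end, but the arm never worked near them.

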